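# Shut and lock the fan control box

## Task

Push the door of the control box down shut, take the red T-handled key from the wooden tool block and put it in the lock on the door, turning it gently back and forth until it drops fully home over the hidden square spindle. Then turn the key clockwise until the door is drawn down tight on its seal, and leave the key standing in the lock; do not disturb the other things on the table.

Things in the scene. Friction and masses are not known exactly. Their poses are not given: they have to be found in the camera images.
- control_box: Light grey glass-fibre control box lying on its back on the table, door on top, fixed. 200 (its x) x 300 (its y) mm, shell 120 mm high. Origin: centre of its underside. Its door is hinged along its +x long side, the lock is near its -x long side; short cable glands stick out 20 mm on its -y end.
- door (a joint): Opening angle of the box door, rad: 0 = drawn fully down, grows as the free edge rises. A stiff hinge keeps the door where it is left (about 0.65 N m). Pushed down by hand it comes to rest on its rubber seal at 0.016 to 0.029 (free edge 3 to 6 mm proud); only the lock holds it below 0.01. The door is a flat plate 200 x 300 x 20 mm that weighs 0.5 kg.
- door_hinge (a point): Middle of the hinge line, which runs along the box's y, at the door's underside 120 mm above the table.
- door_edge (a point): Middle of the free long edge of the door, on its outer face: 200 mm from the hinge line and 20 mm out from the door's underside. Axes turn with the door: x from free edge to hinge, y along the edge, z out of the outer face. The face is bare for 20 mm inside this edge; pilot lamps and a switch (up to 20 mm high) stand near the hinge.
- lock (a point): Centre of the lock, on the door's outer face, 45 mm in from the middle of the free edge; axes as door_edge. A black bezel (50 mm across, 4 mm high, its mouth tapering from 42 mm) round a cup 31 mm across and 18 mm deep below the door face. In the cup stands a black square spindle, 15.5 mm across flats, its top 6 mm below the door face.
- spindle_top (a point): Centre of the spindle's top, 6 mm below the lock point. The spindle's angle is unknown (any can be met); it is stiff (0.07 N m), but hard pressing drags it round. Turned clockwise seen from above, by 40 to 95 degrees, it swings a tongue under the box rim that draws the door down (up to about 0.4 N m); up to 20 degrees further is a stop. The door then stays down by itself.
- key: T-handled key, 115 mm tall, 0.14 to 0.24 kg, upright in a hole of the tool block. Origin: centre of its underside, z up its axis. It is a steel socket foot, a round shank 14 mm thick and on top a red crossbar along the key's x. Unfitted, the foot rests on the spindle's top, 6 mm below the door face; fully home, it rests on the cup's floor, 18 mm below the door face.
- key_socket (a point): Mouth of the key's foot, same point and axes as key. The foot is eight-sided, 29 mm across, 26 mm long, with a square hole 17.5 mm wide and 25 mm deep, its sides along the key's x and y. It fits over the spindle in four positions 90 degrees apart, each to within about 8 degrees.
- key_bar (a point): Centre of the key's red crossbar (90 along the key's x, 16 wide, 16 high), on the key's axis, 107 mm above its origin. The grip is across the bar, along the key's y.
- tool_block: Fixed wooden tool block 210 (its x) x 80 x 50 mm, to the left or to the right of the box. Origin: centre of its underside. The key stands 55 mm from its centre towards -x, in a round hole 31.5 mm wide and 36 mm deep; three short screwdriver handles (top 100 mm above the table) stand towards its +x end, 90 mm and more from the key.
- scale: Fixed bench scale, 190 x 150 mm, 47 mm high, on the side opposite the tool block. Origin: centre of its underside.
- knife: Loose knife with a blue handle lying flat, about 225 mm long, 18 mm high. Origin: underside of the joint of handle and blade; blade to +x.
- mug: Loose blue mug, 80 mm wide, 95 mm high. Origin: centre of its underside.
- can: Loose bare metal can standing, 66 mm wide, 115 mm high. Origin: centre of its underside.
- tape_roll: Loose black roll of tape lying flat, 90 mm wide, 50 mm high. Origin: centre of its underside.
Mind the look-alikes: they are no part of the job. Leave any pink look-alike of the key alone.

How it is judged:
By the outcome, as a careful person would: the job done as asked, in the order asked, and still so for the second after the job is handed in, with the robot touching nothing.
It also fails if it takes over 72 s, if anything falls off the work surface, if the arm or the gripper's body presses on something with over 40 N, if the wrist force passes 120 N, or if a joint passes its speed limit or range.

## Robot

A 6-joint arm with a two-finger parallel gripper is mounted at the origin on the work surface. World frame = base frame: x ahead of the robot, y to its left, z up, the work surface at z = 0. Lengths are in mm, angles in rad, forces in N, time in s.
With the tool pointing down it reaches from about 400 to 925 mm from the base axis. Payload 12.5 kg.
Tool frame: the origin (TCP) lies on the front face of the gripper's body, between the roots of the fingers; the fingertips stand 78 mm ahead of it and the grasp point (between the pads) lies 59 mm ahead of it (env.nose_length is the distance from the TCP to the fingertips, in mm); z points along the fingers, y is the line along which they close (so a half turn about z gives the same grasp; the last joint's range is limited). The gripper opens to 95 mm and grips with 3 to 60 N. Pads are 20 mm wide; open, the fingers measure 119 mm over their backs; the gripper's body (75 mm by 180 mm) begins 59 mm behind the grasp point.
Start: joints at [1.045, 0.491, 1.559, -0, 1.092, -0.106], TCP at [254.718, 570.751, 292.261] pointing down, gripper open.
Joint ranges: [-3.1, 3.1], [-0.84, 2.19], [0.05, 2.79], [-1.13, 4.28], [0.06, 2.93], [-2.69, 2.69]. Speed limits (rad/s): [2.22, 2.22, 2.79, 3.14, 3.14, 3.14].

## Interface

Orientations are given as [roll, pitch, yaw] about the fixed x, y, z axes, in that order (R = Rz(yaw) Ry(pitch) Rx(roll)).
In Python, from cell import env gives the robot as it stands.
- The arm moves only by the tool jog_arm, never from a script. Its argument "motion" is a list of rows, each a list of 7 numbers: the turn, a rotation vector about the tool's x, y, z in degrees, then the shift along the tool's x, y, z in mm, then the finger opening in mm, from 0 to 95.1. In form: [[wx, wy, wz, x, y, z, hand], ...]. A call has 1 to 10 rows; each row shifts and turns the commanded pose from where the row before left it, along the tool's axes as they then stand; what a row does not reach is not made up. A row lasts 1/8 s, in which the tool goes at most 62.5 mm and 10.7 degrees, less where a joint would pass 70% of its speed; a pose out of reach is approached as far as the arm can. A call is refused whole if a number of a shift passes 62.5 or a number of a turn 10.7, either way. A call with a gripper value outside its range is refused whole. The fingers move at their own pace and stop on an object; the grip force is fixed at half the most. Time passes only in rows, so rows that do not move let the fingers close. It gives the time, the measured TCP pose, the force, the opening and the grip force at its end, in the units of the state.
- env.state(): the state, without advancing time (a new reading comes with each control period).
- env.read_camera(name): name is "side" or "top"; returns a dict with "color" (384x512x3 uint8, red, green, blue), "z_map" (384x512 float32, mm along the optical axis (not along the pixel's ray), 0 where there is no reading), "camera_matrix" (3x3 intrinsics, pixels), "k1" (the pictures are not rectified: a ray, as slopes to the right and down, at radius r is drawn at 1 + k1 r^2 times it, then the intrinsics apply), "world_to_cam" (4x4, takes a point from world to camera coordinates). Camera axes: x right, y up, looking along -z (the intrinsics and any distortion apply to the point x, -y, -z); pixel columns grow to the right and rows downward; lengths in mm; the calibration is good to about 2 mm. A picture is of the moment at which its call begins.
- env.job_done(): hands the job in; it is judged then, once.
Trained networks look in the newest picture that a camera, given by its name, has taken for a name from the list of things; names that differ only in an ending like _2 or _b are one class to them, and where a whole thing is asked for, a point or a joint stands for the part that bears it (a point fixed in the world has none). Each returns a list of dicts, best first, with "score" (0 to 1); they miss things now and then, are a little off and sometimes report something else, mostly with a low value. They report only what shows in the picture. A call takes as long as a camera call. They do not tell look-alikes from the thing itself.
- env.recognise(camera, thing): "location" ([column, row] in pixels, amid what is visible of it).
The state is a dict: "t": time; "joints": joint angles; "qvel": joint speeds; "tau": joint torques, N m; "eef_pos": TCP position; "tcp_rot": TCP orientation; "ft_force": force on the tool from outside, world axes, zero at the start; "moment": the same for the moment, N m; "opening": opening from 0.0 (shut) to 1.0 (fully open); "grip_force": force on a finger pad.
Only numpy, scipy, OpenCV 4.12 (cv2) and the standard library are available. Lean on these libraries where they do the work, as an engineer would, in place of code of your own. Each camera call takes 0.05 s, during which the arm holds its last target. There are 200 camera calls.

## Working session

There is one attempt and no reset: what is moved stays moved. The work goes in short steps, Python scripts to look and compute and a tool call to move; the robot and the scene stay as the last step left them, time stands still between calls to the robot, and variables do not carry over. Pictures are saved under pics/ and viewed, at most 10 in all, crops included, and the job is handed in when it is done.

Besides the shell and the picture viewer there is one more tool, called as name(argument=value, ...) on one line, values as JSON. jog_arm: Moves the arm, as the interface text tells. Its arguments: {"type":"object","properties":{"motion":{"type":"array"}},"required":["motion"]}

```bash
ls; mkdir -p pics; cat > h.py <<'E'
import numpy as np, cv2
from cell import env
def cam(n):
    c=env.read_camera(n); return c
def ray(c,uv):
    K=np.array(c["camera_matrix"]);k=c["k1"]
    d=np.array([(uv[0]-K[0,2])/K[0,0],(uv[1]-K[1,2])/K[1,1]]);s=d.copy()
    for _ in range(20): s=d/(1+k*(s@s))
    T=np.array(c["world_to_cam"]);R=T[:3,:3];o=-R.T@T[:3,3]
    return o,R.T@np.array([s[0],-s[1],-1.0])
def px(c,p):
    T=np.array(c["world_to_cam"]);q=T[:3,:3]@np.array(p,float)+T[:3,3]
    s=np.array([q[0],-q[1]])/-q[2];s=s*(1+c["k1"]*(s@s));K=np.array(c["camera_matrix"])
    return np.array([K[0,0]*s[0]+K[0,2],K[1,1]*s[1]+K[1,2]])
def at(c,uv,w=1):
    o,d=ray(c,uv);u,v=int(round(uv[0])),int(round(uv[1]))
    z=c["z_map"][max(v-w,0):v+w+1,max(u-w,0):u+w+1];z=z[z>0]
    return o+d*np.median(z) if z.size else None
def atz(c,uv,z):
    o,d=ray(c,uv);return o+d*(z-o[2])/d[2]
def tri(c1,u1,c2,u2):
    o1,d1=ray(c1,u1);o2,d2=ray(c2,u2)
    A=np.stack([d1,-d2],1);t=np.linalg.lstsq(A,o2-o1,rcond=None)[0]
    a,b=o1+d1*t[0],o2+d2*t[1];return (a+b)/2,np.linalg.norm(a-b)
def cloud(c):
    K=np.array(c["camera_matrix"]);z=c["z_map"];h,w=z.shape
    u,v=np.meshgrid(np.arange(w),np.arange(h))
    d=np.stack([(u-K[0,2])/K[0,0],(v-K[1,2])/K[1,1]],-1);s=d.copy()
    for _ in range(20): s=d/(1+c["k1"]*(s**2).sum(-1,keepdims=True))
    P=np.stack([s[...,0]*z,-s[...,1]*z,-z],-1);T=np.array(c["world_to_cam"])
    W=(P-T[:3,3])@T[:3,:3];W[z<=0]=np.nan;return W
def save(c,n,box=None,f=1):
    im=c["color"][...,::-1]
    if box: im=im[box[1]:box[3],box[0]:box[2]]
    cv2.imwrite("pics/"+n,cv2.resize(im,None,fx=f,fy=f,interpolation=cv2.INTER_CUBIC))
E
python3 - <<'E'
from h import *
np.set_printoptions(precision=1,suppress=True)
a=cam("top");b=cam("side")
cv2.imwrite("pics/a.png",np.vstack([a["color"],b["color"]])[...,::-1][:, :])
im=cv2.resize(np.hstack([a["color"],b["color"]])[...,::-1],(800,300)); 
save(a,"top.png",f=1.5);save(b,"side.png",f=1.5)
for n,c in (("top",a),("side",b)):
    T=np.array(c["world_to_cam"]);print(n,-T[:3,:3].T@T[:3,3])
    for t in ["key","key_bar","lock","door_edge","door_hinge","tool_block","control_box","knife","mug","can","tape_roll","scale"]:
        for r in env.recognise(n,t)[:3]: print(t,np.array(r["location"]),round(r["score"],2),at(c,r["location"]))
s=env.state();print(s["tcp_rot"],s["eef_pos"],s["t"],s["ft_force"])
E
```

```text
pics
top [ 245.4    1.7 1337. ]
key [143.2 203.5] 0.75 [421.3 369.5 115. ]
key [184.4 132.1] 0.59 [685.7 264.3  29.3]
key [143.  243.2] 0.49 [296.5 364.  114.1]
key_bar [166.4 267.6] 0.77 [222.4 289.6 104.1]
key_bar [137.9 241.9] 0.73 [300.4 380.9 112.6]
key_bar [187.2 130.4] 0.72 [677.9 246.8  70.3]
lock [261.7 144.3] 0.66 [587.3  -4.3 207.9]
door_edge [264. 142.] 0.64 [596.5 -11.3 201.6]
door_hinge [259.5 146.4] 0.73 [579.3   2.2 213.2]
control_box [256.1 157.5] 0.82 [536.5  11.8 246.1]
knife [162.  120.9] 0.81 [731.8 348.9  17.6]
mug [351.  113.2] 0.78 [ 766.4 -325.7    7.2]
mug [140.4 203.9] 0.52 [418.1 374.5 127.9]
can [202.4 216.3] 0.6 [381.9 179.6 115.5]
can [141.5 201.8] 0.41 [425.2 372.1 125.3]
tape_roll [329.2 224.2] 0.75 [ 368.2 -234.    10.2]
tape_roll [260.4 143.4] 0.59 [591.   -0.5 205.2]
scale [363.8 188.4] 0.58 [ 484.8 -347.6   46.8]
side [ 198.6 -781.   822. ]
key [157.9 134. ] 0.83 [300.1 388.5  64.8]
key [200.8 115.5] 0.66 [442.  378.9 109.6]
key [134.8 149. ] 0.66 [217.9 291.7  91.4]
key_bar [133.8 149.6] 0.77 [214.6 291.   90.5]
key_bar [204.3 162.9] 0.74 [396.5 165.4  86. ]
key_bar [161.7 133.4] 0.67 [322.  486.9   0.6]
lock [299.4 158. ] 0.72 [586.4 -40.8 203.2]
door_edge [300.6 158. ] 0.72 [591.5 -37.3 199.5]
door_hinge [298.7 160.7] 0.97 [578.7 -53.3 205.9]
tool_block [223.5 135. ] 0.79 [502.3 335.7  49.2]
control_box [288.8 187.9] 0.91 [609.6  49.9  27.3]
knife [306.8 126.9] 0.57 [807.6 348.2   9.7]
mug [401.5 264.1] 0.93 [ 715.2 -335.    88. ]
can [202.4 163.3] 0.96 [390.6 163.3  87.6]
tape_roll [226.5 274.8] 0.67 [ 358.  -165.4   -0.4]
scale [310.4 317.4] 0.69 [ 481.3 -364.1   44.8]
[ 3.1 -0.   2.7] [254.7 570.7 292.2] 1.3 [0.  1.  0.5]
```

View pics/top.png

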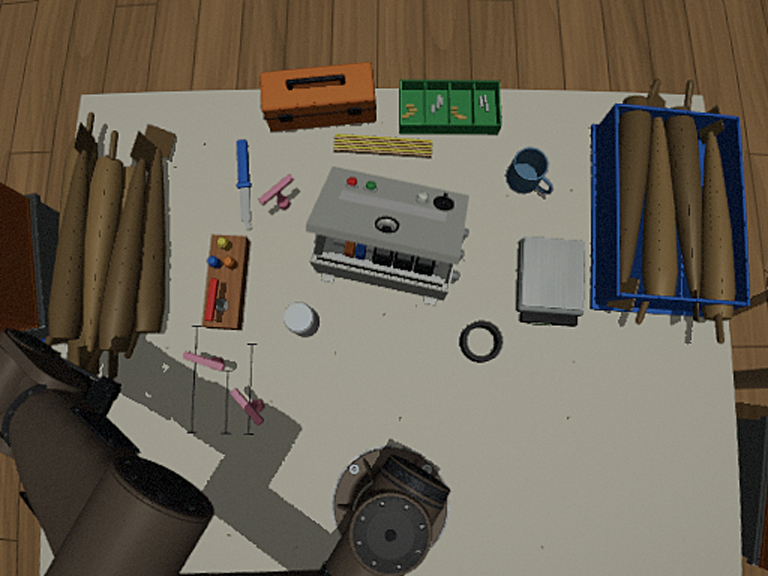

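View pics/side.png

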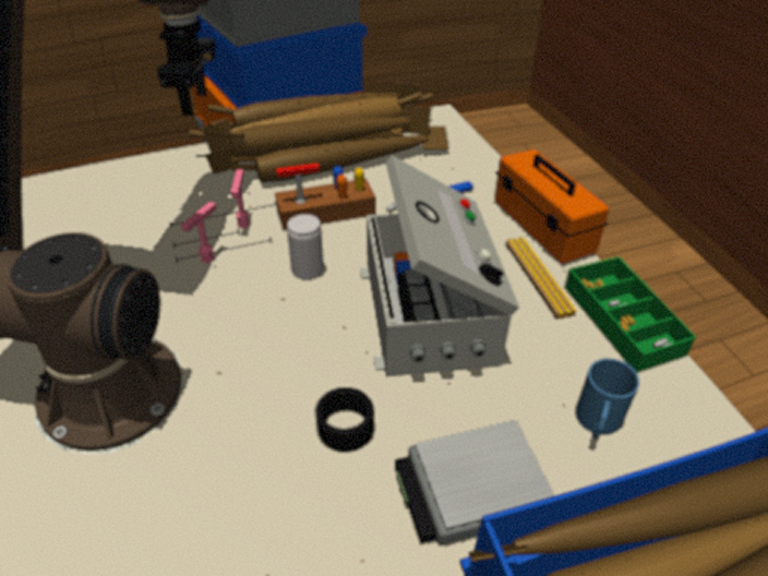

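The red T-bar stands in the wooden block at top (141,200) / side (198,113). The pink look-alikes are at top (140,241), (165,270) and (186,128), and none of them stands in the block. The red one fits the description. I'll confirm it in a crop and fit the door and box.

```bash
python3 - <<'E'
from h import *
np.set_printoptions(precision=1,suppress=True)
a=cam("top");b=cam("side");
crop=np.hstack([cv2.resize(a["color"][150:230,110:190],(400,400),interpolation=2),cv2.resize(b["color"][90:170,170:250],(400,400),interpolation=2)])
cv2.imwrite("pics/key.png",crop[...,::-1])
res={}
for n,c,box in(("top",a,(120,170,175,230)),("side",b,(175,100,225,130))):
    im=c["color"].astype(int);m=(im[...,0]>130)&(im[...,1]<60)&(im[...,2]<60)
    M=np.zeros_like(m);x0,y0,x1,y1=box;M[y0:y1,x0:x1]=m[y0:y1,x0:x1]
    v,u=np.nonzero(M);W=cloud(c)[M];W=W[~np.isnan(W).any(1)]
    r=cv2.minAreaRect(np.stack([u,v],1).astype(np.float32));res[n]=(c,r[0])
    print(n,len(u),r,"z pct",np.percentile(W[:,2],[5,50,95]))
    P=np.array([atz(c,p,115 if n=="top" else 107)[:2] for p in np.stack([u,v],1)]).astype(np.float32)
    print(" world rect",cv2.minAreaRect(P), np.median(W,0))
print(tri(res["top"][0],res["top"][1],res["side"][0],res["side"][1]))
# block
W=cloud(a);hsv=cv2.cvtColor(a["color"],cv2.COLOR_RGB2HSV)
m=(W[...,2]>44)&(W[...,2]<56)&(W[...,0]>300)&(W[...,0]<620)&(W[...,1]>300)&(W[...,1]<440)
P=W[m][:,:2].astype(np.float32);print("block",m.sum(),cv2.minAreaRect(P))
# door plane
for n,c in(("top",a),("side",b)):
    W=cloud(c);sat=cv2.cvtColor(c["color"],cv2.COLOR_RGB2HSV)[...,1]
    m=(W[...,2]>128)&(W[...,2]<330)&(abs(W[...,0]-600)<170)&(abs(W[...,1])<200)&(sat<50)
    P=W[m]
    if n=="top": 
        pass
    q=np.random.default_rng(0);best=None
    for _ in range(300):
        t=P[q.choice(len(P),3,False)];nn=np.cross(t[1]-t[0],t[2]-t[0]);L=np.linalg.norm(nn)
        if L<100: continue
        nn/=L;k=abs((P-t[0])@nn)<3
        if best is None or k.sum()>best.sum(): best=k
    I=P[best];cc=I.mean(0);nn=np.linalg.svd(I-cc)[2][2];nn*=np.sign(nn[2])
    print(n,len(P),best.sum(),"c",cc,"n",np.round(nn,3),"tilt",np.arccos(nn[2]),"yaw",np.degrees(np.arctan2(-nn[1],-nn[0])))
    e=np.array([-nn[1],nn[0],0]);e/=np.linalg.norm(e);e*=np.sign(e[1]);x=np.cross(e,nn)
    u,v=(I-cc)@x,(I-cc)@e
    R=cv2.minAreaRect(np.stack([u,v],1).astype(np.float32));print(" rect",R)
    for f in (.5,50,99.5): print(f,np.percentile(u,f),np.percentile(v,f))
    lo,hi=np.percentile(u,.3),np.percentile(u,99.7);mid=(np.percentile(v,.3)+np.percentile(v,99.7))/2
    E=cc+lo*x+mid*e;print(" free edge",E,"far edge",cc+hi*x+mid*e, "lock est",E+45*x,"hinge est",E+200*x-20*nn)
E
```

```text
top 119 ((140.10000610351562, 199.30001831054688), (4.242640972137451, 27.435747146606445), 8.13010311126709) z pct [125.  129.3 132.6]
 world rect ((434.6911926269531, 380.249267578125), (13.875515937805176, 87.34173583984375), 85.02362060546875) [433.6 376.  129.3]
side 103 ((197.99392700195312, 111.45537567138672), (3.783169984817505, 28.41880989074707), 82.23483276367188) z pct [ 46.9 127.2 130.3]
 world rect ((440.7542724609375, 410.733154296875), (23.839994430541992, 92.9658203125), 85.47634887695312) [434.9 374.6 127.2]
(array([433.1, 376.3, 127.6]), np.float64(0.7339611664028443))
block 1107 ((450.69683837890625, 374.8588562011719), (84.77125549316406, 283.2598876953125), 86.98554992675781)
top 4466 3586 c [600.1   0.1 200.2] n [ 0.6 -0.1  0.8] tilt 0.6000141846791185 yaw 167.7383679834648
 rect ((10.925361633300781, 0.0015869140625), (301.2866516113281, 204.63754272460938), 89.48004150390625)
0.5 -89.25910108771447 -148.67845695896406
50 -3.997699461520226 0.08926695022500657
99.5 109.7385171688138 149.05479378243203
 free edge [528.   16.1 250.8] far edge [689.7 -19.1 137.5] lock est [564.3   8.2 225.4] hinge est [678.3 -16.6 121.3]
side 4362 3287 c [595.2 -18.9 199.5] n [ 0.5 -0.1  0.8] tilt 0.5894012006466144 yaw 167.40678110382873
 rect ((13.089241027832031, 21.355499267578125), (304.5845031738281, 204.3434600830078), 89.70790100097656)
0.5 -88.21570546751313 -129.57085309550664
50 -3.4811781577922662 -7.545005976553123
99.5 112.17573432149396 169.57684675309486
 free edge [528.1  17.3 248.6] far edge [691.4 -19.2 136.7] lock est [564.6   9.2 223.6] hinge est [679.5 -16.5 120.9]
```

View pics/key.png

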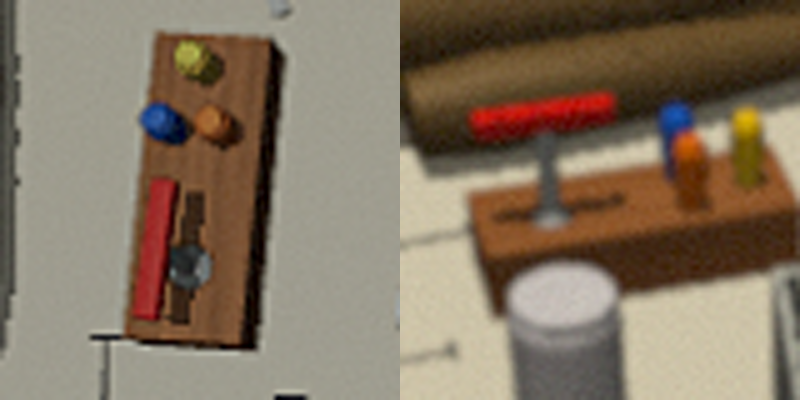

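```bash
cat >> h.py <<'E'
from scipy.spatial.transform import Rotation as Ro
def plan(*targets,full=False):
    "print rows to go through (x,y,z,yawdeg[,rows]) tool down; position steps per row"
    s=env.state();R=Ro.from_euler("xyz",s["tcp_rot"]);p=np.array(s["eef_pos"])
    print("t",round(s["t"],2),"at",np.round(p,1),"rpy",np.round(np.degrees(s["tcp_rot"]),2),"j",np.round(s["joints"],2),"F",np.round(s["ft_force"],1),"M",np.round(s["moment"],2),"op",round(s["opening"],3),"g",round(s["grip_force"],1))
    for t in targets:
        G=Ro.from_euler("xyz",[180,0,t[3]],degrees=True);w=(R.inv()*G).as_rotvec(degrees=True);d=np.array(t[:3])-p
        n=int(np.ceil(max(np.linalg.norm(d)/58,np.linalg.norm(w)/10,1))) if len(t)<5 else t[4]
        Rn=R
        for i in range(n):
            print([round(float(v),1) for v in [*(w/n),*(Rn.inv().apply(d/n))]])
            Rn=Rn*Ro.from_rotvec(w/n,degrees=True)
        print("--");R=G;p=np.array(t[:3])
E
python3 - <<'E'
from h import *
a=cam("top");W=cloud(a)
for x0 in range(300,600,60): print(x0,[round(float(np.nanpercentile(W[...,2][(abs(W[...,0]-x0)<30)&(abs(W[...,1]-y)<15)],98)),0) if ((abs(W[...,0]-x0)<30)&(abs(W[...,1]-y)<15)).any() else None for y in range(300,620,30)])
plan((254,570,400,155),(560,71,380,167.6),(558,71.5,335,167.6))
E
```

```text
300 [6.0, 5.0, 117.0, 118.0, 117.0, 5.0, 568.0, 562.0, 546.0, 532.0, 305.0]
360 [5.0, 48.0, 52.0, 51.0, 50.0, 5.0, 5.0, 52.0, 67.0, 120.0, 126.0]
420 [6.0, 54.0, 132.0, 134.0, 54.0, 5.0, 6.0, 62.0, 77.0, 123.0, 126.0]
480 [6.0, 54.0, 131.0, 129.0, 55.0, 6.0, 6.0, 63.0, 95.0, 123.0, 123.0]
540 [7.0, 95.0, 104.0, 104.0, 53.0, 7.0, 6.0, 59.0, 96.0, 120.0, 122.0]
t 1.45 at [254.7 570.8 292.3] rpy [179.99   0.   155.95] j [ 1.05  0.49  1.56  0.    1.09 -0.11] F [ 1.2 -0.5  0.4] M [-0.    0.01  0.05] op 0.996 g 0.0
[0.0, 0.0, 0.5, 0.2, -0.5, -53.9]
[0.0, 0.0, 0.5, 0.2, -0.5, -53.9]
--
[0.0, 0.0, -1.1, -44.4, -29.4, 1.8]
[0.0, 0.0, -1.1, -43.8, -30.2, 1.8]
[0.0, 0.0, -1.1, -43.2, -31.1, 1.8]
[0.0, 0.0, -1.1, -42.5, -32.0, 1.8]
[0.0, 0.0, -1.1, -41.9, -32.8, 1.8]
[0.0, 0.0, -1.1, -41.2, -33.6, 1.8]
[0.0, 0.0, -1.1, -40.6, -34.5, 1.8]
[0.0, 0.0, -1.1, -39.9, -35.3, 1.8]
[0.0, 0.0, -1.1, -39.1, -36.1, 1.8]
[0.0, 0.0, -1.1, -38.4, -36.8, 1.8]
[0.0, 0.0, -1.1, -37.7, -37.6, 1.8]
--
[0.0, 0.0, 0.0, 2.1, 0.1, 45.0]
--
```

jog_arm(motion=[[0,0,0,0,0,-54,20],[0,0,0,0,0,-54,20],[0,0,-1.1,-44,-29.5,1.8,0],[0,0,-1.1,-44,-30,1.8,0],[0,0,-1.1,-43,-31,1.8,0],[0,0,-1.1,-42.5,-32,1.8,0],[0,0,-1.1,-42,-33,1.8,0],[0,0,-1.1,-41,-33.5,1.8,0],[0,0,-1.1,-40.5,-34.5,1.8,0],[0,0,-1.1,-40,-35.5,1.8,0]])

```text
t: 2.7
eef_pos: [482.5, 209.3, 386.0]
tcp_rot: [3.141, 0.0, 2.876]
ft_force: [1.4, 0.2, -0.3]
opening: 0.026
grip_force: 0.0
```

jog_arm(motion=[[0,0,-1.1,-39,-36,1.8,0],[0,0,-1.1,-38.5,-37,1.8,0],[0,0,-1.1,-38,-37.5,1.8,0],[0,0,0,0,0,0,0],[0,0,0,0,0,0,0]])

```text
t: 3.32
eef_pos: [566.6, 75.7, 380.3]
tcp_rot: [3.141, -0.0, 2.932]
ft_force: [0.3, 0.2, 0.4]
opening: 0.006
grip_force: 0.0
```

```bash
python3 - <<'E'
from h import *
plan((552,73,325,167.6,3),(516,80.5,224,167.6,12))
E
```

```text
t 3.33 at [566.6  75.7 380.3] rpy [ 1.7999e+02 -3.0000e-02  1.6801e+02] j [ 0.02  0.34  1.57  0.    1.24 -1.34] F [0.3 0.2 0.4] M [ 0.04 -0.    0.01] op 0.006 g 0.0
[0.0, -0.0, 0.1, 4.6, -1.9, 18.4]
[0.0, -0.0, 0.1, 4.6, -1.9, 18.4]
[0.0, -0.0, 0.1, 4.6, -1.9, 18.4]
--
[0.0, 0.0, 0.0, 3.1, -0.0, 8.4]
[0.0, 0.0, 0.0, 3.1, -0.0, 8.4]
[0.0, 0.0, 0.0, 3.1, -0.0, 8.4]
[0.0, 0.0, 0.0, 3.1, -0.0, 8.4]
[0.0, 0.0, 0.0, 3.1, -0.0, 8.4]
[0.0, 0.0, 0.0, 3.1, -0.0, 8.4]
[0.0, 0.0, 0.0, 3.1, -0.0, 8.4]
[0.0, 0.0, 0.0, 3.1, -0.0, 8.4]
[0.0, 0.0, 0.0, 3.1, -0.0, 8.4]
[0.0, 0.0, 0.0, 3.1, -0.0, 8.4]
[0.0, 0.0, 0.0, 3.1, -0.0, 8.4]
[0.0, 0.0, 0.0, 3.1, -0.0, 8.4]
--
```

jog_arm(motion=[[0,0,0,3,-1,18,0],[0,0,0,3,-1,18,0],[0,0,0,4,-2,18,0],[0,0,0,3,0,8,0],[0,0,0,3,0,8,0],[0,0,0,3,0,8,0],[0,0,0,3,0,8,0],[0,0,0,3,0,8,0]])

```text
t: 4.32
eef_pos: [541.3, 76.9, 286.0]
tcp_rot: [3.141, 0.0, 2.933]
ft_force: [0.6, 0.9, 1.0]
opening: 0.005
grip_force: 0.3
```

jog_arm(motion=[[0,0,0,3,0,8,0],[0,0,0,3,0,8,0],[0,0,0,3,0,8,0],[0,0,0,3,0,8,0]])

```text
t: 4.82
eef_pos: [529.6, 79.3, 253.9]
tcp_rot: [3.141, 0.0, 2.933]
ft_force: [-0.2, -1.1, 0.3]
opening: 0.001
grip_force: 0.2
```

jog_arm(motion=[[0,0,0,3,0,8,0],[0,0,0,2,0,8,0],[0,0,0,1,0,6,0],[0,0,0,0,0,3,0],[0,0,0,0,0,1,0],[0,0,0,0,0,0,0]])

```text
t: 5.58
eef_pos: [524.0, 80.5, 228.5]
tcp_rot: [3.141, 0.0, 2.933]
ft_force: [0.9, 0.2, 0.5]
opening: 0.008
grip_force: 0.0
```

```bash
python3 - <<'E'
from h import *
a=cam("top");b=cam("side");save(b,"push.png",(180,80,400,260),3);plan()
E
```

```text
t 5.67 at [524.   80.5 228.6] rpy [1.7999e+02 2.0000e-02 1.6805e+02] j [ 0.03  0.44  1.86  0.    0.84 -1.33] F [-0.1  0.6 -0.5] M [ 0.04  0.02 -0.03] op 0.005 g 0.0
```

View pics/push.png

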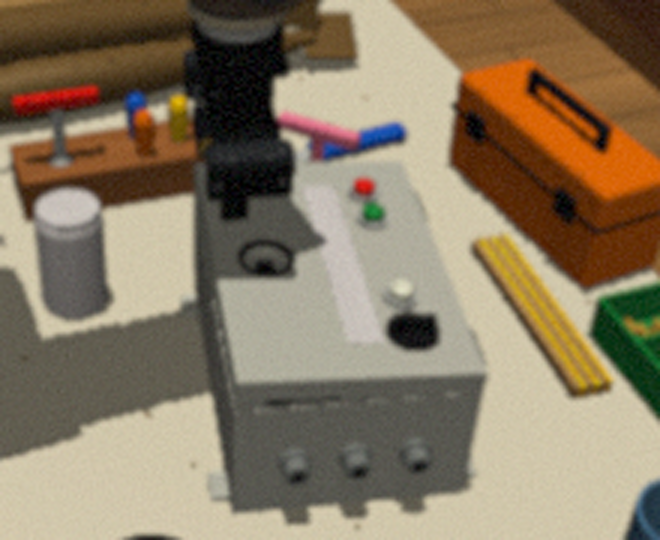

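The door is nearly down, with the fingers on its left part and the lock in the clear at crop (265,258). I'll press it onto the seal.

jog_arm(motion=[[0,0,0,0,0,3,0],[0,0,0,0,0,2,0],[0,0,0,0,0,0,0]])

```text
t: 6.05
eef_pos: [523.9, 80.5, 223.2]
tcp_rot: [3.142, -0.0, 2.933]
ft_force: [0.4, 0.6, -0.4]
opening: 0.003
grip_force: 0.0
```

jog_arm(motion=[[0,0,0,0,0,2,0],[0,0,0,0,0,0,0]])

```text
t: 6.3
eef_pos: [523.8, 80.6, 221.4]
tcp_rot: [3.142, -0.0, 2.933]
ft_force: [-1.6, 0.5, 0.7]
opening: 0.006
grip_force: 0.7
```

jog_arm(motion=[[0,0,0,0,0,1,0],[0,0,0,0,0,1,0],[0,0,0,0,0,0,0]])

```text
t: 6.68
eef_pos: [523.7, 80.6, 219.9]
tcp_rot: [3.141, -0.0, 2.933]
ft_force: [-4.4, 0.8, 8.0]
opening: 0.005
grip_force: 4.1
```

```bash
python3 - <<'E'
from h import *
np.set_printoptions(precision=1,suppress=True)
b=cam("side");W=cloud(b);sat=cv2.cvtColor(b["color"],cv2.COLOR_RGB2HSV)[...,1]
x=np.array([.977,-.214]);y=np.array([.214,.977]);H=np.array([679,-16.5])
u=(W[...,:2]-H)@x;v=(W[...,:2]-H)@y
for n,c in(("side",b),):
  for r in range(-190,-20,20):
    m=(abs(u-r)<10)&(v>-140)&(v<-30)&(abs(W[...,2]-145)<40);print(r,m.sum(),np.nanmedian(W[...,2][m]))
plan()
E
```

```text
-190 319 141.36505790727355
-170 250 141.72688864944
-150 249 141.51134409155134
-130 242 141.2062980284204
-110 251 141.1146210459236
-90 239 141.1151176665916
-70 257 141.1216404206581
-50 253 145.43600466473345
-30 204 141.0107218710042
t 6.72 at [523.7  80.6 219.9] rpy [180.   -0.  168.1] j [ 0.   0.5  1.9  0.   0.8 -1.3] F [-4.6  0.1  8. ] M [0.1 0.8 0.1] op 0.003 g 4.1
```

jog_arm(motion=[[0,0,0,0,0,0.8,0],[0,0,0,0,0,0,0],[0,0,0,0,0,-10,0],[0,0,0,0,0,-50,0],[0,0,0,0,0,-60,0],[0,0,0,0,50,-20,30],[0,0,0,0,60,0,60],[0,0,0,0,60,0,95],[0,0,0,0,0,0,95]])

```text
t: 7.85
eef_pos: [559.1, 250.1, 358.2]
tcp_rot: [3.141, -0.0, 2.937]
ft_force: [-0.2, -0.8, 0.4]
opening: 0.367
grip_force: 0.0
```

```bash
python3 - <<'E'
from h import *
np.set_printoptions(precision=1,suppress=True)
x=np.array([.977,-.214]);y=np.array([.214,.977]);H=np.array([679,-16.5])
a=cam("top");b=cam("side")
cv2.imwrite("pics/lock.png",np.hstack([cv2.resize(a["color"][115:175,220:300],(400,300),interpolation=2),cv2.resize(b["color"][130:190,240:320],(400,300),interpolation=2)])[...,::-1])
for n,c in(("top",a),("side",b)):
  W=cloud(c);u=(W[...,:2]-H)@x;v=(W[...,:2]-H)@y
  m=(u<-60)&(u>-120)&(abs(v)<130)&(abs(W[...,2]-145)<15)|((u<-60)&(u>-192)&(abs(v)<130)&(abs(v)>40)&(abs(W[...,2]-145)<15))
  A=np.stack([u[m],v[m],np.ones(m.sum())],1);k=np.linalg.lstsq(A,W[...,2][m],rcond=None)[0];print(n,m.sum(),"slopes",np.round(k,4))
  # outline of door
  dm=(abs(W[...,2]-143)<9)&(abs(u+100)<140)&(abs(v)<180)
  cn=max(cv2.findContours(dm.astype(np.uint8),cv2.RETR_EXTERNAL,2)[0],key=cv2.contourArea)[:,0]
  P=np.array([atz(c,p,142)[:2] for p in cn]).astype(np.float32);print(" door rect",cv2.minAreaRect(P))
  # dark lock pixels
  for nm in("lock","spindle_top"):
    for r in env.recognise(n,nm)[:1]: print(nm,r,atz(c,r["location"],142))
  g=c["color"].max(-1);m2=(g<70)&(np.hypot(u+155,v)<45)&(abs(W[...,2]-140)<25)
  vv,uu=np.nonzero(m2);Q=np.array([atz(c,p,144)[:2] for p in zip(uu,vv)]);print(" dark",len(uu),"px",uu.min(),uu.max(),vv.min(),vv.max(),"world mid",Q.mean(0),(Q.min(0)+Q.max(0))/2,np.ptp(Q,0))
for nm in("lock",):
  r1=env.recognise("top",nm);r2=env.recognise("side",nm)
  if r1 and r2: print(tri(a,r1[0]["location"],b,r2[0]["location"]))
plan((433.4,376,270,175),(433.4,376,220,175))
E
```

```text
top 2819 slopes [ -0.   -0.  141.8]
 door rect ((580.93017578125, 4.608734130859375), (301.8764953613281, 199.48806762695312), 77.4195785522461)
lock {'location': [260.5, 153.2], 'score': 0.76} [578.3  -1.  142. ]
spindle_top {'location': [260.4, 154.6], 'score': 0.57} [573.7  -0.7 142. ]
 dark 110 px 248 262 162 183 world mid [526.7  16.6] [515.9  16. ] [66.8 43.6]
side 2735 slopes [ -0.    0.  141.5]
 door rect ((581.4028930664062, 2.7607269287109375), (313.0162658691406, 202.22055053710938), 77.10908508300781)
lock {'location': [288.8, 171.9], 'score': 0.94} [574.8 -12.7 142. ]
spindle_top {'location': [290.6, 171.9], 'score': 0.74} [579.2 -14.2 142. ]
 dark 55 px 250 276 163 176 world mid [524.3  10.5] [513.3  18.8] [75.8 42.3]
(array([580.9,  -0.9, 131.6]), np.float64(0.5593436787988676))
t 8.25 at [559.2 245.9 359. ] rpy [180.   0. 168.] j [ 0.3  0.4  1.5  0.   1.2 -1.1] F [-0.6 -0.1 -0.3] M [ 0. -0. -0.] op 0.704 g 0.0
[0.0, 0.0, -1.8, 37.5, 25.3, 22.2]
[0.0, 0.0, -1.8, 36.7, 26.4, 22.2]
[0.0, 0.0, -1.8, 35.9, 27.5, 22.2]
[0.0, 0.0, -1.8, 35.1, 28.6, 22.2]
--
[0.0, 0.0, 0.0, 0.0, -0.0, 50.0]
--
```

View pics/lock.png

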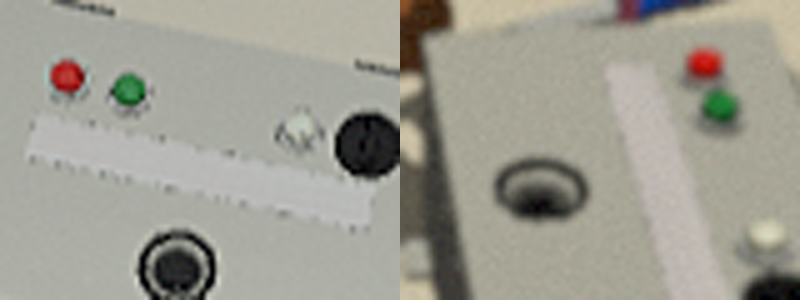

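jog_arm(motion=[[0,0,-1.8,37.5,25,22,95],[0,0,-1.8,37,26,22,95],[0,0,-1.8,36,27.5,22,95],[0,0,-1.8,35,28.5,22,95],[0,0,0,0,0,30,95],[0,0,0,0,0,0,95],[0,0,0,0,0,0,95]])

```text
t: 9.12
eef_pos: [433.4, 375.6, 241.7]
tcp_rot: [3.141, 0.001, 3.058]
ft_force: [-0.4, 0.1, 0.7]
opening: 0.996
grip_force: 0.0
```

```bash
python3 - <<'E'
from h import *
np.set_printoptions(precision=1,suppress=True)
a=cam("top");b=cam("side")
save(b,"above.png",(150,60,250,150),5)
im=b["color"].astype(int);m=(im[...,0]>130)&(im[...,1]<60)&(im[...,2]<60);m[:100]=0;m[130:]=0
v,u=np.nonzero(m);print(len(u),u.min() if len(u) else 0,u.max() if len(u) else 0)
for p in((433.4-45,376+4,121),(433.4+45,376-4,121)): print(px(b,p),px(a,p))
plan((433.4,376,182,175))
E
```

```text
7 229 374
[183.9 115.2] [138.8 213.6]
[212.3 111.5] [142.9 185.4]
t 9.22 at [433.4 375.7 241.9] rpy [179.9   0.1 175.2] j [ 0.6  0.5  1.8  0.   0.9 -0.9] F [ 1.1 -0.2  0.2] M [ 0.  0. -0.] op 1.0 g 0.0
[0.0, 0.0, 0.1, 0.1, 0.1, 30.0]
[0.0, 0.0, 0.1, 0.0, 0.2, 30.0]
--
```

View pics/above.png

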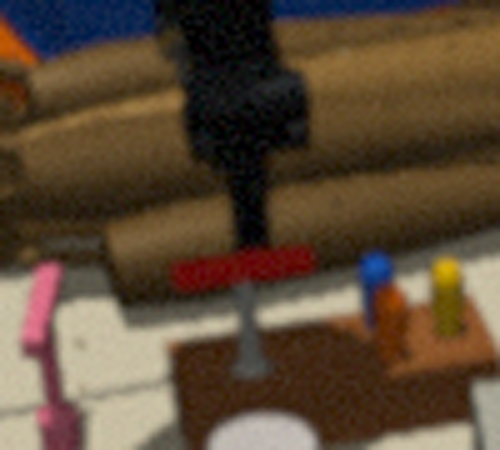

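The open fingers hang over the red bar (crop columns 172–316), and the shank is under the finger at about column 245. Descending and gripping.

jog_arm(motion=[[0,0,0,0,0,30,95],[0,0,0,0,0,29,95],[0,0,0,0,0,0,60],[0,0,0,0,0,0,30],[0,0,0,0,0,0,20],[0,0,0,0,0,0,5],[0,0,0,0,0,0,5],[0,0,0,0,0,0,5],[0,0,0,0,0,0,5]])

```text
t: 10.35
eef_pos: [432.6, 375.9, 181.7]
tcp_rot: [3.142, 0.0, 3.059]
ft_force: [-0.8, 0.0, -0.3]
opening: 0.317
grip_force: 0.0
```

jog_arm(motion=[[0,0,0,0,0,0,5],[0,0,0,0,0,0,5],[0,0,0,0,0,0,5],[0,0,0,0,0,0,5]])

```text
t: 10.85
eef_pos: [432.6, 376.0, 181.6]
tcp_rot: [3.141, 0.0, 3.059]
ft_force: [-0.1, 0.4, -1.4]
opening: 0.166
grip_force: 30.0
```

jog_arm(motion=[[0,0,0,0,0,-10,5],[0,0,0,0,0,-20,5],[0,0,0,0,0,-30,5],[0,0,0,0,0,-40,5],[0,0,0,0,0,-50,5],[0,0,0,0,0,0,5]])

```text
t: 11.6
eef_pos: [433.0, 376.3, 335.7]
tcp_rot: [3.137, 0.005, 3.059]
ft_force: [-0.8, -0.3, -3.4]
opening: 0.163
grip_force: 30.0
```

```bash
python3 - <<'E'
from h import *
np.set_printoptions(precision=2,suppress=True)
a=cam("top");b=cam("side")
cv2.imwrite("pics/held.png",np.hstack([cv2.resize(a["color"][110:210,100:280],(540,300),interpolation=2),cv2.resize(b["color"][40:140,160:240],(240,300),interpolation=2)])[...,::-1])
# lock ring centre by ellipse fit of dark ring
out={}
for n,c,box in(("top",a,(243,158,268,182)),("side",b,(252,152,288,182))):
    x0,y0,x1,y1=box;S=8;g=cv2.resize(c["color"][y0:y1,x0:x1].max(-1),None,fx=S,fy=S,interpolation=cv2.INTER_CUBIC)
    m=(g<100).astype(np.uint8);cs=sorted(cv2.findContours(m,cv2.RETR_EXTERNAL,2)[0],key=cv2.contourArea)
    e=cv2.fitEllipse(cs[-1]);p=np.array([(e[0][0]+.5)/S-.5+x0,(e[0][1]+.5)/S-.5+y0]);out[n]=p
    print(n,p,np.array(e[1])/S,atz(c,p,145.5 if n=="top" else 145.5))
print(tri(a,out["top"],b,out["side"]))
plan((527.5,16.8,332,175))
E
```

```text
top [254.99 168.24] [15.06 15.77] [528.95  16.   145.5 ]
side [267.76 167.54] [11.99 18.38] [528.92  17.17 145.5 ]
(array([528.58,  16.01, 146.49]), np.float64(0.26066566761665777))
t 11.7 at [432.3 375.7 331.7] rpy [179.99   0.01 175.25] j [ 0.6   0.38  1.64  0.    1.12 -0.89] F [-0.4  0.3 -2.6] M [ 0.01  0.05 -0.03] op 0.165 g 30.0
[0.0, 0.0, 0.0, -17.8, -50.0, -0.1]
[0.0, 0.0, 0.0, -17.8, -50.0, -0.1]
[0.0, 0.0, 0.0, -17.9, -49.9, -0.1]
[0.0, 0.0, 0.0, -17.9, -49.9, -0.1]
[0.0, 0.0, 0.0, -17.9, -49.9, -0.1]
[0.0, 0.0, 0.0, -18.0, -49.9, -0.1]
[0.0, 0.0, 0.0, -18.0, -49.9, -0.0]
--
```

View pics/held.png

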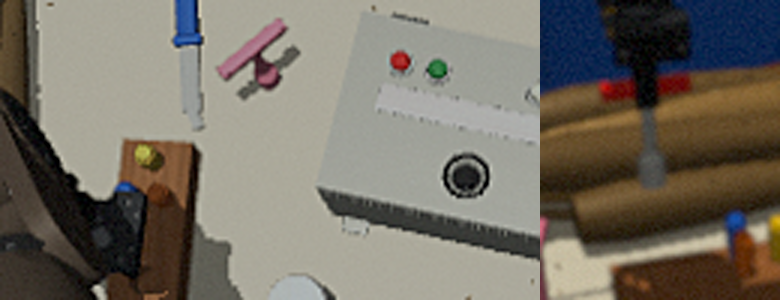

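Key held upright, foot at side crop (651,180); the lock ring measures (528.6, 16.2, 146.5), as expected. Carrying it over the lock.

jog_arm(motion=[[0,0,0,-18,-50,-1,5],[0,0,0,-18,-50,-1,5],[0,0,0,-18,-50,-1,5],[0,0,0,-18,-50,-1,5],[0,0,0,-18,-50,0,5],[0,0,0,-18,-50,0,5],[0,0,0,-18,-50,0,5],[0,0,0,0,0,0,5],[0,0,0,0,0,0,5]])

```text
t: 12.82
eef_pos: [528.8, 16.8, 334.4]
tcp_rot: [3.141, -0.002, 3.058]
ft_force: [0.2, 0.4, -2.8]
opening: 0.166
grip_force: 30.0
```

```bash
python3 - <<'E'
from h import *
np.set_printoptions(precision=1,suppress=True)
plan((528.6,16.3,325,175))
b=cam("side");s=env.state();p=np.array(s["eef_pos"])
save(b,"near.png",(215,90,315,190),6)
for dz in(-58,-165): 
    q=p+[0,0,dz];u=px(b,q);print(dz,u,(u-[215,90])*6+2.5)
E
```

```text
t 12.82 at [528.8  16.8 334.4] rpy [180.   -0.1 175.2] j [-0.1  0.3  1.7  0.   1.1 -1.6] F [ 0.2  0.4 -2.8] M [ 0. -0. -0.] op 0.166 g 30.0
[0.0, -0.1, 0.2, 0.1, -0.5, 9.4]
--
-58 [269.4 123.8] [328.6 205.3]
-165 [268.  159.9] [320.3 422.1]
```

View pics/near.png

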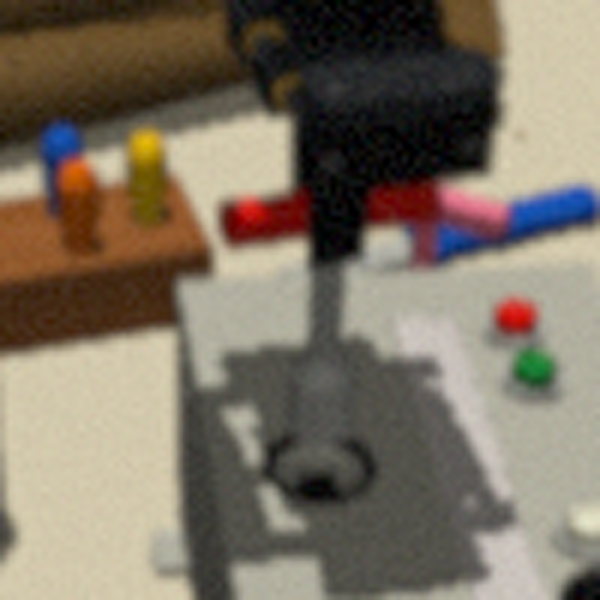

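jog_arm(motion=[[0,0,0,0,-0.5,8,5],[0,0,0,0,0,6,5],[0,0,0,0,0,4,5],[0,0,0,0,0,3,5],[0,0,0,0,0,3,5],[0,0,0,0,0,0,5]])

```text
t: 13.62
eef_pos: [529.1, 16.2, 311.5]
tcp_rot: [3.142, -0.0, 3.059]
ft_force: [0.0, -0.1, -2.1]
opening: 0.167
grip_force: 30.0
```

jog_arm(motion=[[0,0,0,0,0,2,5],[0,0,0,0,0,0,5]])

```text
t: 13.88
eef_pos: [529.1, 16.2, 309.6]
tcp_rot: [3.141, -0.0, 3.059]
ft_force: [1.2, -0.8, -1.8]
opening: 0.163
grip_force: 30.0
```

jog_arm(motion=[[0,0,0,0,0,2,5],[0,0,0,0,0,0,5]])

```text
t: 14.12
eef_pos: [529.1, 16.2, 307.5]
tcp_rot: [3.142, -0.0, 3.059]
ft_force: [0.4, -0.9, -2.4]
opening: 0.168
grip_force: 30.0
```

jog_arm(motion=[[0,0,0,0,0,1,5],[0,0,0,0,0,0,5]])

```text
t: 14.38
eef_pos: [529.1, 16.2, 306.6]
tcp_rot: [3.141, -0.0, 3.059]
ft_force: [-0.0, -0.1, -2.9]
opening: 0.165
grip_force: 30.0
```

jog_arm(motion=[[0,0,0,0,0,1,5],[0,0,0,0,0,0,5]])

```text
t: 14.62
eef_pos: [529.1, 16.2, 305.6]
tcp_rot: [3.142, -0.0, 3.059]
ft_force: [-0.8, -0.3, -2.9]
opening: 0.165
grip_force: 30.0
```

jog_arm(motion=[[0,0,0,0,0,1,5],[0,0,0,0,0,0,5]])

```text
t: 14.88
eef_pos: [529.2, 16.2, 304.6]
tcp_rot: [3.141, 0.0, 3.059]
ft_force: [1.1, -0.1, -1.7]
opening: 0.168
grip_force: 30.0
```

jog_arm(motion=[[0,0,0,0,0,1,5],[0,0,0,0,0,0,5]])

```text
t: 15.12
eef_pos: [529.3, 16.2, 304.0]
tcp_rot: [3.142, 0.001, 3.059]
ft_force: [-0.2, 0.5, 3.2]
opening: 0.165
grip_force: 30.0
```

jog_arm(motion=[[0,0,0,0,0,1,5],[0,0,0,0,0,0,5]])

```text
t: 15.38
eef_pos: [529.3, 16.2, 303.1]
tcp_rot: [3.141, 0.001, 3.059]
ft_force: [-1.3, 0.2, 5.6]
opening: 0.163
grip_force: 30.0
```

jog_arm(motion=[[0,0,0,0,0,1,5],[0,0,0,0,0,0,5]])

```text
t: 15.62
eef_pos: [529.4, 16.2, 302.3]
tcp_rot: [3.142, 0.001, 3.059]
ft_force: [-0.8, 0.1, 7.4]
opening: 0.165
grip_force: 30.0
```

jog_arm(motion=[[0,0,-4,0,0,0,5],[0,0,-4,0,0,0,5],[0,0,-4,0,0,0,5],[0,0,-4,0,0,0,5],[0,0,-4,0,0,0,5],[0,0,0,0,0,0,5]])

```text
t: 16.38
eef_pos: [529.5, 16.3, 302.6]
tcp_rot: [-3.141, 0.002, -2.875]
ft_force: [-0.7, -0.4, 10.2]
opening: 0.164
grip_force: 30.0
```

jog_arm(motion=[[0,0,-4,0,0,0,5],[0,0,-4,0,0,0,5],[0,0,-4,0,0,0,5],[0,0,-4,0,0,0,5],[0,0,-4,0,0,0,5],[0,0,0,0,0,0,5]])

```text
t: 17.12
eef_pos: [529.6, 16.3, 302.7]
tcp_rot: [-3.14, 0.002, -2.526]
ft_force: [-0.8, 1.0, 11.0]
opening: 0.167
grip_force: 30.0
```

jog_arm(motion=[[0,0,8,0,0,0,5],[0,0,8,0,0,0,5],[0,0,8,0,0,0,5],[0,0,8,0,0,0,5],[0,0,8,0,0,0,5],[0,0,0,0,0,0,5]])

```text
t: 17.88
eef_pos: [529.4, 16.0, 302.6]
tcp_rot: [-3.141, 0.002, 3.057]
ft_force: [-2.0, -1.0, 11.4]
opening: 0.166
grip_force: 30.0
```

jog_arm(motion=[[0,0,4,0,0,0,5],[0,0,4,0,0,0,5],[0,0,4,0,0,0,5],[0,0,0,0,0,0,5]])

```text
t: 18.38
eef_pos: [529.3, 16.0, 302.6]
tcp_rot: [-3.141, 0.001, 2.849]
ft_force: [-2.1, -1.9, 11.7]
opening: 0.167
grip_force: 30.0
```

jog_arm(motion=[[0,0,4,0,0,0,5],[0,0,4,0,0,0,5],[0,0,4,0,0,0,5],[0,0,4,0,0,0,5],[0,0,0,0,0,0,5]])

```text
t: 19.0
eef_pos: [529.2, 16.0, 302.5]
tcp_rot: [-3.142, 0.001, 2.569]
ft_force: [-2.4, -1.3, 11.6]
opening: 0.169
grip_force: 30.0
```

jog_arm(motion=[[0,0,4,0,0,0,5],[0,0,4,0,0,0,5],[0,0,4,0,0,0,5],[0,0,0,0,0,0,5]])

```text
t: 19.5
eef_pos: [529.2, 16.2, 302.5]
tcp_rot: [3.141, 0.001, 2.36]
ft_force: [-1.8, -0.5, 10.8]
opening: 0.166
grip_force: 30.0
```

jog_arm(motion=[[0,0,4,0,0,0,5],[0,0,4,0,0,0,5],[0,0,4,0,0,0,5],[0,0,0,0,0,0,5]])

```text
t: 20.0
eef_pos: [529.3, 16.2, 302.5]
tcp_rot: [3.141, 0.001, 2.15]
ft_force: [-1.9, -0.1, 10.2]
opening: 0.165
grip_force: 30.0
```

```bash
python3 - <<'E'
from h import *
np.set_printoptions(precision=1,suppress=True)
plan()
a=cam("top");b=cam("side");s=env.state();p=np.array(s["eef_pos"])
cv2.imwrite("pics/ins.png",np.hstack([cv2.resize(a["color"][130:200,220:290],(400,400),interpolation=2),cv2.resize(b["color"][110:190,230:310],(400,400),interpolation=2)])[...,::-1])
for dz in(-58,-142): 
    q=p+[0,0,dz];u=px(b,q);print(dz,u,(u-[230,110])*5+2+[400,0])
E
```

```text
t 20.0 at [529.3  16.2 302.5] rpy [179.9   0.  123.2] j [-0.1  0.3  1.8  0.   1.  -0.7] F [-1.9 -0.1 10.2] M [-0.1  0.6  0. ] op 0.165 g 30.0
-58 [269.3 135.4] [598.5 129. ]
-142 [268.2 163.1] [593.  267.4]
```

View pics/ins.png

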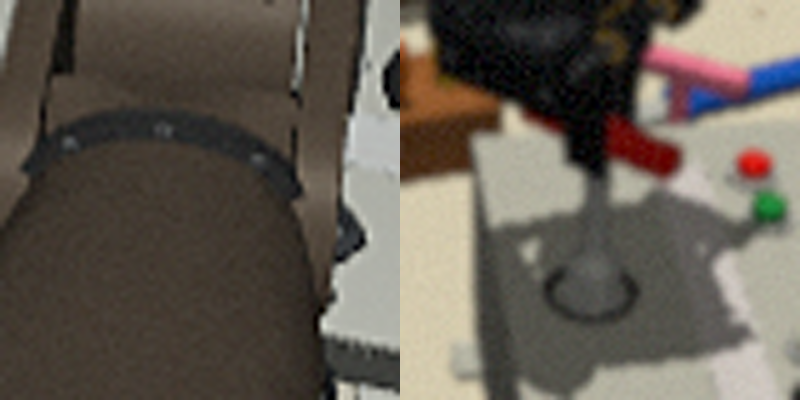

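The key foot sits inside the bezel ring at crop (590,290), resting on the spindle. I'll ease the sideways load and the pressing, then wiggle again.

jog_arm(motion=[[0,0,0,0.4,-0.7,-0.8,5],[0,0,-4,0,0,0,5],[0,0,-4,0,0,0,5],[0,0,-4,0,0,0,5],[0,0,-4,0,0,0,5]])

```text
t: 20.72
eef_pos: [528.6, 16.1, 302.8]
tcp_rot: [3.141, 0.001, 2.433]
ft_force: [0.9, -0.7, 4.1]
opening: 0.168
grip_force: 30.0
```

```bash
python3 - <<'E'
from h import *
plan()
for i in range(4):
    cam("side");s=env.state();print(np.round(s["moment"],3),np.round(s["ft_force"],1))
E
```

```text
t 20.73 at [528.6  16.1 302.8] rpy [1.7995e+02 6.0000e-02 1.3937e+02] j [-0.09  0.34  1.78  0.    1.02 -0.96] F [ 0.9 -0.7  4.1] M [-0.04 -0.04 -0.09] op 0.168 g 30.0
[-0.006 -0.037  0.005] [0.8 1.2 5.3]
[ 0.028 -0.12  -0.006] [0.4 0.4 5.4]
[-0.017 -0.127  0.012] [-0.1  0.3  5.5]
[-0.005 -0.115 -0.036] [1.2 0.5 5.9]
```

jog_arm(motion=[[0,0,-4,0,0,0,5],[0,0,-4,0,0,0,5],[0,0,-4,0,0,0,5],[0,0,-4,0,0,0,5],[0,0,0,0,0,0,5]])

```text
t: 21.55
eef_pos: [528.7, 16.1, 302.8]
tcp_rot: [3.141, 0.001, 2.709]
ft_force: [1.3, -0.3, 5.9]
opening: 0.164
grip_force: 30.0
```

jog_arm(motion=[[0,0,-4,0,0,0,5],[0,0,-4,0,0,0,5],[0,0,-4,0,0,0,5],[0,0,-4,0,0,0,5],[0,0,0,0,0,0,5]])

```text
t: 22.18
eef_pos: [528.6, 16.2, 302.7]
tcp_rot: [3.141, 0.001, 2.987]
ft_force: [0.7, 0.4, 4.8]
opening: 0.165
grip_force: 30.0
```

jog_arm(motion=[[0,0,-4,0,0,0,5],[0,0,-4,0,0,0,5],[0,0,-4,0,0,0,5],[0,0,-4,0,0,0,5],[0,0,0,0,0,0,5]])

```text
t: 22.8
eef_pos: [528.0, 16.1, 301.8]
tcp_rot: [3.141, -0.002, -3.018]
ft_force: [-0.7, 0.7, -1.8]
opening: 0.167
grip_force: 30.0
```

Force fell to the key's weight, so it has dropped over the spindle near yaw 187°. Lowering it home.

jog_arm(motion=[[0,0,0,0,0,2,5],[0,0,0,0,0,0,5]])

```text
t: 23.05
eef_pos: [528.2, 16.2, 300.1]
tcp_rot: [3.141, -0.001, -3.017]
ft_force: [0.3, -0.5, -2.5]
opening: 0.166
grip_force: 30.0
```

jog_arm(motion=[[0,0,0,0,0,2,5],[0,0,0,0,0,0,5]])

```text
t: 23.3
eef_pos: [528.3, 16.2, 298.2]
tcp_rot: [3.141, -0.0, -3.015]
ft_force: [0.1, 0.1, -2.0]
opening: 0.169
grip_force: 30.0
```

Expected home is near TCP z 292.

jog_arm(motion=[[0,0,0,0,0,2,5],[0,0,0,0,0,2,5],[0,0,0,0,0,0,5]])

```text
t: 23.68
eef_pos: [528.3, 16.1, 294.2]
tcp_rot: [3.141, -0.0, -3.015]
ft_force: [-0.2, 0.5, -2.7]
opening: 0.166
grip_force: 30.0
```

jog_arm(motion=[[0,0,0,0,0,1,5],[0,0,0,0,0,1,5],[0,0,0,0,0,0,5]])

```text
t: 24.05
eef_pos: [528.3, 16.2, 292.4]
tcp_rot: [3.141, -0.0, -3.015]
ft_force: [0.6, 0.4, -2.7]
opening: 0.164
grip_force: 30.0
```

jog_arm(motion=[[0,0,0,0,0,1,5],[0,0,0,0,0,0,5]])

```text
t: 24.3
eef_pos: [528.4, 16.1, 291.4]
tcp_rot: [3.142, 0.0, -3.015]
ft_force: [-0.0, 0.1, -2.6]
opening: 0.162
grip_force: 30.0
```

jog_arm(motion=[[0,0,0,0,0,1,5],[0,0,0,0,0,0,5]])

```text
t: 24.55
eef_pos: [528.5, 16.2, 291.1]
tcp_rot: [-3.141, 0.001, -3.015]
ft_force: [0.2, -0.6, 5.3]
opening: 0.164
grip_force: 30.0
```

jog_arm(motion=[[0,0,0,0,0,0.8,5],[0,0,0,0,0,0,5]])

```text
t: 24.8
eef_pos: [528.6, 16.2, 290.8]
tcp_rot: [-3.141, 0.002, -3.015]
ft_force: [-1.4, -0.0, 9.5]
opening: 0.167
grip_force: 30.0
```

jog_arm(motion=[[0,0,6,0,0,0,5],[0,0,6,0,0,0,5],[0,0,6,0,0,0,5],[0,0,6,0,0,0,5],[0,0,6,0,0,0,5],[0,0,0,0,0,0,5]])

```text
t: 25.55
eef_pos: [528.2, 16.4, 289.8]
tcp_rot: [3.141, -0.0, 2.745]
ft_force: [-1.9, 2.1, 2.8]
opening: 0.163
grip_force: 30.0
```

```bash
python3 -c "
from h import *
plan()"
```

```text
t 25.55 at [528.2  16.4 289.8] rpy [ 1.7998e+02 -2.0000e-02  1.5729e+02] j [-0.09  0.36  1.8   0.    0.99 -1.27] F [-1.9  2.1  2.8] M [ 0.52  0.49 -0.08] op 0.163 g 30.0
```

jog_arm(motion=[[0,0,6,0,0,0.3,5],[0,0,6,0,0,0.3,5],[0,0,6,0,0,0,5],[0,0,6,0,0,0,5],[0,0,6,0,0,0,5],[0,0,0,0,0,0,5]])

```text
t: 26.3
eef_pos: [528.7, 16.3, 289.8]
tcp_rot: [3.14, 0.001, 2.224]
ft_force: [-1.0, 1.9, 5.6]
opening: 0.178
grip_force: 32.2
```

```bash
python3 -c "
from h import *
plan()"
```

```text
t 26.3 at [528.7  16.3 289.8] rpy [1.7993e+02 8.0000e-02 1.2742e+02] j [-0.09  0.36  1.8  -0.    0.99 -0.75] F [-1.   1.9  5.6] M [0.36 0.19 0.98] op 0.178 g 32.2
```

```bash
cat > door.py <<'E'
from h import *
x=np.array([.976,-.217]);y=np.array([.217,.976]);H=np.array([679,-16.5])
def med(n):
    return np.nanmedian(np.stack([cloud(cam(n)) for _ in range(3)]),0)
for n in("side","top"):
  W=med(n);u=(W[...,:2]-H)@x;v=(W[...,:2]-H)@y
  m=(((u<-60)&(u>-112))|((u<-15)&(u>-192)&(v<-45)&(v>-140)))&(v>-140)&(v<140)&(abs(W[...,2]-142)<5)
  A=np.stack([u[m],v[m],np.ones(m.sum())],1);k=np.linalg.lstsq(A,W[...,2][m],rcond=None)[0]
  print(n,m.sum(),np.round(k,4),[ (r,round(float(np.median(W[...,2][m&(abs(u-r)<12)])),2)) for r in(-180,-160,-140,-100,-80) if (m&(abs(u-r)<12)).sum()>20])
plan()
E
python3 door.py
```

```text
side 2534 [8.700000e-03 1.000000e-04 1.412571e+02] [(-180, 139.88), (-160, 139.86), (-140, 139.98), (-100, 140.31), (-80, 140.31)]
top 1171 [ 8.700000e-03 -2.400000e-03  1.420584e+02] [(-180, 141.16), (-160, 140.96), (-140, 140.67), (-100, 141.33), (-80, 141.08)]
t 26.6 at [528.7  16.3 289.7] rpy [1.7993e+02 8.0000e-02 1.2750e+02] j [-0.09  0.36  1.8  -0.    0.99 -0.75] F [-1.   1.4  5.4] M [0.34 0.14 0.91] op 0.174 g 32.2
```

The door has been drawn down about 15 mrad to roughly 0, and the torque has risen to 0.9 N·m, which is the stop. I'll relax the twist and the pressing, release, and lift.

jog_arm(motion=[[0,0,-3,0,0,-0.3,5],[0,0,-2,0,0,-0.2,5],[0,0,0,0,0,0,5]])

```text
t: 26.98
eef_pos: [528.6, 16.2, 289.8]
tcp_rot: [3.141, 0.001, 2.309]
ft_force: [-0.5, 2.3, 3.1]
opening: 0.176
grip_force: 29.5
```

```bash
python3 door.py
```

```text
side 2531 [8.100000e-03 8.000000e-04 1.412553e+02] [(-180, 140.02), (-160, 139.89), (-140, 139.94), (-100, 140.3), (-80, 140.29)]
top 1151 [ 6.800000e-03 -1.100000e-03  1.419903e+02] [(-180, 141.04), (-160, 141.06), (-140, 141.27), (-100, 141.26), (-80, 141.27)]
t 27.27 at [528.5  16.2 289.7] rpy [1.7997e+02 3.0000e-02 1.3224e+02] j [-0.09  0.36  1.8   0.    0.99 -0.83] F [1.8 2.5 4.9] M [ 0.37 -0.23  0.34] op 0.173 g 29.5
```

jog_arm(motion=[[0,0,-3,0,0,-0.3,5],[0,0,0,0,0,0,5],[0,0,0,0,0,0,30],[0,0,0,0,0,0,60],[0,0,0,0,0,0,95],[0,0,0,0,0,0,95],[0,0,0,0,0,0,95],[0,0,0,0,0,0,95]])

```text
t: 28.28
eef_pos: [528.3, 16.1, 289.8]
tcp_rot: [3.142, -0.0, 2.361]
ft_force: [-0.1, -0.1, 0.1]
opening: 0.738
grip_force: 0.0
```

jog_arm(motion=[[0,0,0,0,0,0,95],[0,0,0,0,0,-10,95],[0,0,0,0,0,-30,95],[0,0,0,0,0,-50,95],[0,0,0,0,0,-50,95],[0,0,0,0,0,-20,95],[0,0,0,0,0,0,95]])

```text
t: 29.15
eef_pos: [528.3, 16.2, 451.5]
tcp_rot: [3.139, 0.003, 2.361]
ft_force: [-0.2, -0.3, -1.5]
opening: 1.0
grip_force: 0.0
```

jog_arm(motion=[[0,0,0,-50,-30,0,95],[0,0,0,-50,-30,0,95],[0,0,0,-50,-30,0,95],[0,0,0,-50,-30,0,95],[0,0,0,0,0,0,95],[0,0,0,0,0,0,95]])

```text
t: 29.9
eef_pos: [585.7, -209.7, 448.7]
tcp_rot: [-3.141, -0.002, 2.36]
ft_force: [-0.5, 0.7, -0.2]
opening: 0.997
grip_force: 0.0
```

```bash
python3 door.py; python3 - <<'E'
from h import *
a=cam("top");b=cam("side")
cv2.imwrite("pics/end.png",np.hstack([cv2.resize(a["color"][110:210,100:300],(500,250),interpolation=2),cv2.resize(b["color"][100:200,200:320],(300,250),interpolation=2)])[...,::-1])
im=b["color"].astype(int);m=(im[...,0]>120)&(im[...,1]<55)&(im[...,2]<55);W=cloud(b);m&=(abs(W[...,0]-528)<60)&(abs(W[...,1]-16)<60)
print("bar",m.sum(),np.nanmedian(W[m],0).round(1),np.nanpercentile(W[...,2][m],[5,50,95]).round(1))
E
```

```text
side 2542 [7.600000e-03 7.000000e-04 1.412248e+02] [(-180, 140.05), (-160, 139.91), (-140, 139.95), (-100, 140.32), (-80, 140.42)]
top 1922 [ 6.900000e-03 -3.200000e-03  1.418553e+02] [(-180, 141.07), (-160, 140.86), (-140, 140.87), (-100, 141.06), (-80, 141.21)]
t 30.2 at [ 585.8 -208.9  450.2] rpy [1.7998e+02 3.0000e-02 1.3532e+02] j [-0.45  0.38  1.33  0.    1.44 -1.24] F [-0.1  0.1  0.8] M [-0.05 -0.07  0.02] op 0.998 g 0.0
bar 139 [525.9  12.4 235.1] [229.4 235.1 238.2]
```

View pics/end.png

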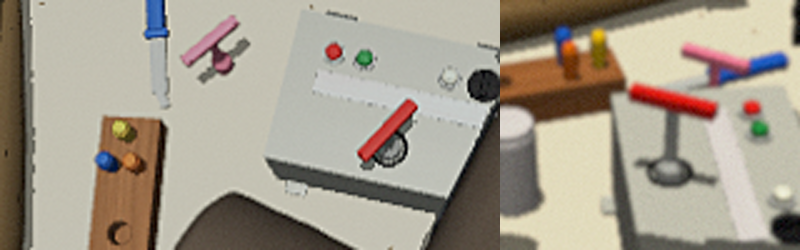

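The key stands in the lock, with its bar at side crop (672,100) and bar top at about 238 mm, as expected when fully home. The door stays drawn down, and the other things are where they were.

```bash
python3 -c "
from cell import env
print(env.job_done())"
```

```text
the job is handed in; nothing more can be done
None
```

The job is handed in at about 30 s, and no verdict came back: the door is drawn down tight by camera measurement, and the red key stands fully home in the lock, turned clockwise to its stop, with the other things left undisturbed.

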